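Turn the paint-dish wheel to its pointer and set the brake

ROBOT

A 6-joint arm with a two-finger parallel gripper is mounted at the origin on the work surface. World frame = base frame: x ahead of the robot, y to its left, z up, the work surface at z = 0. Lengths are in m, angles in rad, forces in N, time in s.
With the tool pointing down it reaches from about 0.375 to 0.975 m from the base axis. Payload 3.8 kg.
Tool frame: the origin (TCP) lies at the very end of the fingers, on their centre line; the grasp point (between the pads) lies 19 mm behind it; z points along the fingers, y is the line along which they close (so a half turn about z gives the same grasp; the last joint's range is limited). The gripper opens to 85 mm and grips with 20 to 120 N. Pads are 22 mm wide; open, the fingers measure 114 mm over their backs; the gripper's body (76 mm by 85 mm) begins 54 mm behind the grasp point. The pads swing forward as they close: fully open they stand 13 mm farther back than shut.
Start: joints at [1.18, 0.264, 1.604, -0, 1.274, -0.037], TCP at [0.234, 0.633, 0.231] pointing down, gripper open.
Joint ranges: [-2.63, 2.63], [-0.94, 2.18], [0.31, 2.57], [-1.31, 4.45], [0, 2.66], [-2.55, 2.55]. Speed limits (rad/s): [2.57, 2.57, 3.14, 3.14, 3.14, 3.14].

INTERFACE

Orientations are given as a rotation vector (axis times angle).
In Python, from workcell import monitor, viewer, job gives the robot as it stands. The module is installed in compiled form; this text tells all that it offers.
- The arm moves only by the tool step_arm, never from a script. Its argument "series" is one flat list of numbers, 4 for each row, row after row: the shift along the tool's x, y, z in m, then the turn about the tool's z in rad. A call has 1 to 8 rows; each row is the pose to reach, as a shift and turn from the pose commanded when the call began, along the tool's axes at that moment; what a row does not reach only later rows make up. A row lasts 1/8 s, in which the tool goes at most 62.5 mm and 10.7 degrees, less where a joint would pass 70% of its speed; a pose out of reach is approached as far as the arm can. A call with a gripper value outside its range is refused whole. "gripper" is the opening, from 0 (shut) to 1 (fully open), set as the call begins (left out, the last holds). The fingers move at their own pace and stop on an object; "newtons" is the grip in N (left out, the last holds). Time passes only in rows, so rows that repeat a pose let the fingers close. It gives the time, the measured TCP pose, the force, the opening and the grip force at its end, in the units of the state.
- monitor.read_state(): the state, without advancing time (a new reading comes with each control period).
- viewer.read_camera(name): name is "scene" or "side" or "wrist"; returns a dict with "image" (420x560x3 uint8, red, green, blue), "intrinsics" (3x3 intrinsics, pixels), "distortion" ([k1, k2, p1, p2, k3] as OpenCV has them; the pictures are not rectified), "T" (4x4, takes a point from camera to world coordinates); the wrist camera has in their place "hand_eye" (4x4, takes a point from camera to tool coordinates, whose origin is the TCP and whose axes are the flange's). Camera axes: x right, y up, looking along -z (the intrinsics and any distortion apply to the point x, -y, -z); pixel columns grow to the right and rows downward; lengths in m; the calibration is good to about 2 mm. A picture is of the moment at which its call begins: read the wrist's pose just before it. There is no depth.
- job.finish_job(): hands the job in; it is judged then, once.
Trained networks look in a picture, given as the dict that the camera call returned (one of the last four; its "shot" number tells which), for a name from the list of things; names that differ only in an ending like _2 or _b are one class to them, and where a whole thing is asked for, a point or a joint stands for the part that bears it (a point fixed in the world has none). Each returns a list of dicts, best first, with "score" (0 to 1); they miss things now and then, are a little off and sometimes report something else, mostly with a low value. They report only what shows in the picture. A call takes as long as a camera call.
- viewer.boxes_of(picture, label): "extent" ([centre column, centre row, width, height] in pixels, round what is visible of it).
- viewer.spot_point(picture, label): "point" ([column, row] in pixels: a listed point, or the origin of a listed thing).
The state is a dict: "time": time; "q": joint angles; "joint_vel": joint speeds; "joint_torque": joint torques, N m; "tool_pos": TCP position; "tcp_rot": TCP orientation; "wrist_force": force on the tool from outside, world axes, zero at the start; "torque": the same for the moment, N m; "width": opening from 0.0 (shut) to 1.0 (fully open); "grip_force": force on a finger pad.
Only numpy, scipy, OpenCV 4.12 (cv2) and the standard library are available. Lean on these libraries where they do the work, as an engineer would, in place of code of your own. Each camera call takes 0.05 s, during which the arm holds its last target. There are 200 camera calls.

TASK

With the tip of one finger push the paint-dish wheel round (a spoke is the handy place to push) until its square dish stands in line with the wedge-shaped pointer on the board. Then push the open brake lever with a fingertip until it is fully home against the wheel's rim, without turning the wheel away from the pointer, and draw the finger back. Push gently: nothing is gripped or lifted, and the jars and the bottle on the board stay where they are.

Things in the scene. Friction and masses are not known exactly. Their poses are not given: they have to be found in the camera images.
- stand: Square plywood board, 400 x 400 x 12 mm, fixed flat on the table, turned at some yaw; it carries wheel, pointer and brake lever. Origin: centre of its underside, below the wheel's axle. In its axes the pointer is on the -x side and the lever on the +y side. Under the wheel is a steel pedestal, 18 mm above the table at 45 mm radius, rising to 32 mm within 20 mm of the axle.
- hub (a point): Top of the hub (20 mm radius), 69 mm above the table, on the upright axle of the level wheel. Three dark steel spokes, 120 degrees apart, flat bars 12 mm wide, 35 to 57 mm above the table, run from hub to a tube rim (inner radius 94, outer 106 mm, 41 to 53 mm above the table). Between the spokes the wheel is open down to the pedestal and board.
- wheel (a joint): Wheel angle in rad, counter-clockwise from above; 0 (or a full turn, 6.283) with the square dish at the pointer. The square dish's spoke points along the board's -x turned by this angle; the other spokes are 2.094 rad either way from it. Turns both ways past the mark (limits -7, 7). Friction about 2 N at 65 mm from the axle; stays where left, no spring.
- square_dish (a point): Middle of the mouth of the square dish (54 mm wide), 130 mm from the axle, 67 mm above the table; moves with the wheel. Each spoke ends, outside the rim, in a white open dish fixed to the wheel, 35 to 67 mm above the table; the other two are round, 56 mm diameter. The wheel reaches 158 mm from the axle at most.
- pointer (a point): Sharp upright edge of the pointer, a fixed dark steel wedge 24 mm wide on the board, its top 48 mm above the table; it looks at the hub, 168 mm from the axle on the board's -x side. The square dish is in line when its middle lies on the line from hub to pointer, then 38 mm from this point.
- lever_pivot (a point): Top of the brake lever's pivot, 62 mm above the table, on the board 190 mm from the axle at (72, 175) mm in the board's x and y.
- lever_end (a point): Top of the black upright peg (16 mm thick, up to 85 mm above the table) near the lever's free end, 190 mm from the pivot; moves with it. The lever is an aluminium bar 200 mm long, 12 mm thick, 37 to 57 mm above the table, with a rubber pad on its wheel side 150 mm from the pivot that meets the rim between two dishes when home.
- lever (a joint): Brake lever angle in rad: 0 fully home (pad against the rim, a hard stop), growing as it swings outward from the wheel, clockwise from above, to 1.0. At 0 it points from the pivot along 210 degrees in the board's axes (counter-clockwise from +x). Friction about 1.2 N at 140 mm from the pivot; stays where left.
- brush_jar: Glass jar, 60 mm diameter, 90 mm tall, with brushes standing up to 180 mm, loose on the board's +x -y corner; leave alone. Origin: centre of its underside.
- paint_bottle: Grey bottle, 44 mm diameter, 95 mm tall, loose on the board's -x -y corner; leave alone. Origin: centre of its underside.
- medium_jar: Small glass jar with a steel cap, 48 mm diameter, 50 mm tall, loose on the board's +x +y corner; leave alone. Origin: centre of its underside.

How it is judged:
On the way, in this order (a step that is already met when the one before it is completed fails the run):
1. the square dish stands in line with the pointer while the brake lever is still open (horizontal distance between square_dish and pointer below 0.0403 m and value of joint lever above 0.35 rad), for 0.2 s.
2. the brake lever is home (value of joint lever below 0.08 rad), for 0.2 s.
At the end, for the whole second after the job is handed in: The square dish is at the pointer (its middle within about 12 mm of the line from hub to pointer, 5 degrees), the brake lever within 0.08 rad of fully home, both at rest (horizontal distance between square_dish and pointer below 0.0403 m and value of joint lever below 0.08 rad and velocity of joint wheel between -0.05 and 0.05 rad/s and velocity of joint lever between -0.05 and 0.05 rad/s); the robot touches nothing.
It fails at once if the fingers push the wheel, lever or board with more than 35 N, or pinch a part of it (contact force between the fingers and stand above 35 N).
It fails at once if another part of the arm than the fingers bears on the stand (contact force between the arm and stand above 5 N).
It fails at once if the brush jar is moved, lifted or tipped (distance of brush_jar from where it was at the start of the episode above 0.02 m or angle between brush_jar's own z axis and vertical above 0.3 rad).
It fails at once if the bottle is moved, lifted or tipped (distance of paint_bottle from where it was at the start of the episode above 0.02 m or angle between paint_bottle's own z axis and vertical above 0.3 rad).
It fails at once if the small jar is moved, lifted or tipped (distance of medium_jar from where it was at the start of the episode above 0.02 m or angle between medium_jar's own z axis and vertical above 0.3 rad).
It also fails if it takes over 58 s, if anything falls off the work surface, if the arm or the gripper's body presses on something with over 40 N, if the wrist force passes 120 N, or if a joint passes its speed limit or range.

## Working session

There is one attempt and no reset: what is moved stays moved. The work goes in short steps, Python scripts to look and compute and a tool call to move; the robot and the scene stay as the last step left them, time stands still between calls to the robot, and variables do not carry over. Pictures are saved under pics/ and viewed, at most 10 in all, crops included, and the job is handed in when it is done.

Besides the shell and the picture viewer there is one more tool, called after "Emit:" as name(argument=value, ...), one argument or row to a line, values as JSON. step_arm: Moves the arm, as the interface text tells. Its arguments: {"type":"object","properties":{"series":{"type":"array"},"gripper":{"type":"number"},"newtons":{"type":"number"}},"required":["series"]}

```bash
mkdir -p pics; cat > h.py <<'E'
import numpy as np, cv2
from scipy.spatial.transform import Rotation as R
from workcell import monitor, viewer, job
def ray(p,uv):
    n=cv2.undistortPoints(np.array([[uv]],float),p["intrinsics"],np.array(p["distortion"],float))[0,0]
    d=np.array([n[0],-n[1],-1.0]); T=np.array(p["T"]); return T[:3,3],T[:3,:3]@d
def atz(p,uv,z):
    o,d=ray(p,uv); return o+d*(z-o[2])/d[2]
def shot(name):
    s=monitor.read_state(); p=viewer.read_camera(name)
    if name=="wrist":
        T=np.eye(4);T[:3,:3]=R.from_rotvec(s["tcp_rot"]).as_matrix();T[:3,3]=s["tool_pos"]
        p=dict(p); p["T"]=T@np.array(p["hand_eye"])
    p["intrinsics"]=np.array(p["intrinsics"],float)
    return p
Z=dict(hub=.069,square_dish=.067,pointer=.048,lever_pivot=.062,lever_end=.085,stand=0,brush_jar=0,paint_bottle=0,medium_jar=0)
def find(p,names=Z):
    for n in names:
        for r in viewer.spot_point(p,n)[:2]:
            print(n,round(r["score"],2),np.round(r["point"]),np.round(atz(p,r["point"],Z[n]),4))
E
python3 - <<'E'
from h import *
s=monitor.read_state(); print(s)
for n in ("scene","side"):
    p=shot(n); cv2.imwrite(f"pics/{n}0.png",p["image"][...,::-1]); print(n,np.round(p["T"],3).tolist()); find(p)
E
```

```text
{'time': 0.0, 'q': array([ 1.18008775e+00,  2.64755432e-01,  1.60539803e+00,  1.32282627e-05,
        1.27370217e+00, -3.68871198e-02]), 'joint_vel': array([-0.00059683, -0.0005857 , -0.00020584, -0.00225164, -0.00117052,
       -0.0002964 ]), 'joint_torque': array([-5.30516681e-04, -5.15130186e+01, -3.67300344e+01, -1.57410163e-04,
        1.31087413e-02, -1.79335944e-05]), 'tool_pos': array([0.23358335, 0.632503  , 0.22994752]), 'tcp_rot': array([-0.55280589, -3.09207112,  0.00346899]), 'wrist_force': array([ 0.66755221, -0.47622794, -0.64524157]), 'torque': array([-0.01389711, -0.00722352, -0.00525455]), 'grip_force': 0.0, 'width': 1.0016906844834055}
scene [[0.31, -0.727, 0.612, 1.041], [0.951, 0.236, -0.201, -0.206], [0.002, 0.644, 0.765, 0.671], [0.0, 0.0, 0.0, 1.0]]
hub 0.66 [287. 204.] [ 0.549  -0.0156  0.069 ]
square_dish 0.75 [236. 246.] [ 0.6112 -0.1301  0.067 ]
pointer 0.87 [285. 150.] [0.3827 0.0405 0.048 ]
lever_pivot 0.73 [384. 238.] [0.6718 0.1253 0.062 ]
lever_end 0.78 [387. 154.] [0.4991 0.2158 0.085 ]
stand 0.71 [281. 231.] [ 0.5561 -0.0286  0.    ]
brush_jar 0.71 
[... 177 characters left out ...]
.7588 0.0945 0.    ]
side [[-0.915, 0.257, -0.311, 0.312], [-0.404, -0.569, 0.716, 0.516], [0.007, 0.781, 0.624, 0.561], [0.0, 0.0, 0.0, 1.0]]
hub 0.84 [285. 225.] [ 0.5523 -0.0193  0.069 ]
hub 0.31 [283. 257.] [0.5227 0.051  0.069 ]
square_dish 0.96 [278. 183.] [ 0.6153 -0.1292  0.067 ]
pointer 0.68 [366. 286.] [0.3919 0.0377 0.048 ]
lever_pivot 0.95 [174. 263.] [0.6735 0.1275 0.062 ]
lever_end 0.98 [242. 333.] [0.5068 0.2147 0.085 ]
stand 0.94 [284. 255.] [ 0.5523 -0.0186  0.    ]
brush_jar 0.82 [276. 176.] [ 0.6726 -0.2389  0.    ]
brush_jar 0.72 [286. 226.] [ 0.5812 -0.0925  0.    ]
paint_bottle 0.82 [413. 250.] [ 0.3452 -0.1253  0.    ]
medium_jar 0.75 [150. 254.] [0.7708 0.0795 0.    ]
```

View pics/scene0.png

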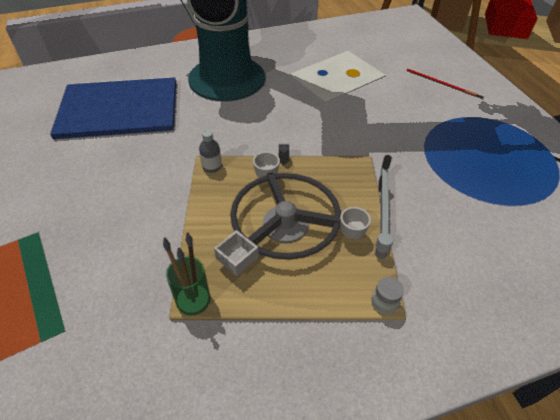

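View pics/side0.png

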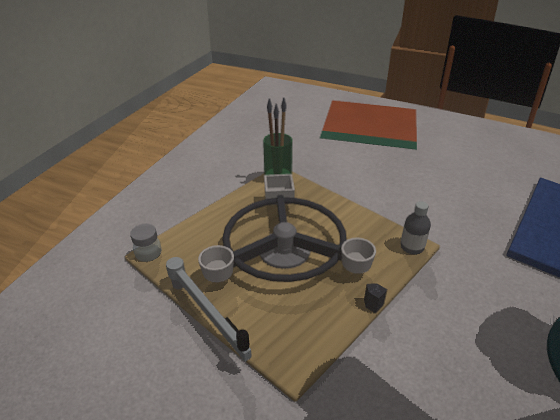

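```bash
python3 - <<'E'
from h import *
# fit board pose from both-camera means
W={'hub':(.5507,-.0175),'pointer':(.3873,.039),'lever_pivot':(.6727,.1264)}
B={'hub':(0,0),'pointer':(-.168,0),'lever_pivot':(.072,.175)}
a=np.array([B[k] for k in W]);b=np.array([W[k] for k in W]);am,bm=a.mean(0),b.mean(0)
z=((a-am)@[1,1j]);w=((b-bm)@[1,1j]);yaw=np.angle(np.vdot(z,w));Rm=np.array([[np.cos(yaw),-np.sin(yaw)],[np.sin(yaw),np.cos(yaw)]])
t=bm-Rm@am;print("yaw",yaw,"hub",t,"res",b-(a@Rm.T+t))
d=np.array([.6133,-.1297])-t;print("dish r",np.hypot(*d),"wheel",(np.arctan2(d[1],d[0])-yaw-np.pi)%(2*np.pi))
l=np.array([.503,.2153])-(t+Rm@[.072,.175]);print("lev r",np.hypot(*l),"lever",(np.radians(210)+yaw-np.arctan2(l[1],l[0]))%(2*np.pi))
E
```

```text
yaw -0.32822758917151984 hub [ 0.54838702 -0.01623492] res [[ 0.00231298 -0.00126508]
 [-0.00205567  0.00107748]
 [-0.00025732  0.0001876 ]]
dish r 0.13072114917228042 wheel 2.418673460994011
lev r 0.1918908277345542 lever 0.6781722483737385
```

The pictures agree with the networks. In the scene view the hub is at (285,207), the square dish at (236,250), the pointer at (285,150), and the open lever runs from (384,240) to (387,160). The wheel has to turn about 2.42 rad clockwise. I'll push the spoke that is near the robot, at about 180° in the world frame.

```bash
cat >> h.py <<'E'
HUB=np.array([.5493,-.0168]); YAW=-.328
def rows(tg):  # tg: list of (x,y,z,toolx world angle)
    s=monitor.read_state(); M=R.from_rotvec(s["tcp_rot"]).as_matrix(); a0=np.arctan2(M[1,0],M[0,0])
    out=[]
    for x,y,z,a in tg:
        d=M.T@(np.array([x,y,z])-s["tool_pos"]); da=-((a-a0+np.pi)%(2*np.pi)-np.pi)
        out+=list(np.round([*d,da],3))
    print("t",round(s["time"],2),"pos",np.round(s["tool_pos"],4),"a",round(a0,3)); print([float(v) for v in out])
def sp(th,s,r=.062,z=.042):
    u=np.array([np.cos(th),np.sin(th)]); c=HUB+r*u+s*np.array([-u[1],u[0]])
    return (*c,z,th-np.pi/2)
E
python3 - <<'E'
from h import *
rows([sp(3.138,.034,z=.2),sp(3.138,.034),sp(3.138,.018)])
E
```

```text
t 1.0 pos [0.2339 0.6332 0.2313] a 2.788
[-0.475, -0.554, 0.031, 1.221, -0.475, -0.554, 0.189, 1.221, -0.469, -0.539, 0.189, 1.221]
```

```bash
sed -i 's/,z,th-np.pi\/2)/,z,th)/' h.py; python3 - <<'E'
from h import *
rows([sp(3.138,.038,z=.2),sp(3.138,.038),sp(3.138,.022)])
E
```

```text
t 1.0 pos [0.2339 0.6332 0.2313] a 2.788
[-0.476, -0.557, 0.031, -0.35, -0.476, -0.557, 0.189, -0.35, -0.47, -0.542, 0.189, -0.35]
```

Emit:
step_arm(
  series=[-0.476,-0.557,0.031,-0.35,-0.476,-0.557,0.031,-0.35,-0.476,-0.557,0.031,-0.35,-0.476,-0.557,0.031,-0.35,-0.476,-0.557,0.031,-0.35,-0.476,-0.557,0.031,-0.35,-0.476,-0.557,0.031,-0.35,-0.476,-0.557,0.031,-0.35],
  gripper=0,
)

```text
time: 2.0
tool_pos: [0.4072, 0.1627, 0.2106]
tcp_rot: [0.005, 3.14, 0.001]
wrist_force: [1.3, 1.0, 0.6]
width: 0.001
grip_force: 0.0
```

```bash
python3 - <<'E'
from h import *
rows([sp(3.138,.038,z=.15)])
E
```

```text
t 2.0 pos [0.4072 0.1627 0.2106] a 3.138
[-0.081, -0.217, 0.061, 0.0]
```

Emit:
step_arm(
  series=[-0.081,-0.217,0.04,0,-0.081,-0.217,0.06,0,-0.081,-0.217,0.06,0,-0.081,-0.217,0.06,0,-0.081,-0.217,0.06,0,-0.081,-0.217,0.06,0],
)

```text
time: 2.75
tool_pos: [0.4867, -0.0526, 0.1502]
tcp_rot: [-0.007, -3.141, -0.001]
wrist_force: [1.3, 0.7, -0.5]
width: 0.003
grip_force: 0.0
```

```bash
python3 - <<'E'
from h import *
rows([sp(3.138,.038,z=.042),sp(3.138,.022)])
p=shot("wrist"); cv2.imwrite("pics/w1.png",p["image"][...,::-1]); find(p,["hub","square_dish","pointer","lever_pivot","lever_end"])
E
```

```text
t 2.75 pos [ 0.4867 -0.0526  0.1502] a 3.137
[-0.001, -0.002, 0.108, -0.001, -0.001, 0.014, 0.108, -0.001]
hub 0.93 [330. 298.] [ 0.5487 -0.0204  0.069 ]
hub 0.24 [180. 371.] [ 0.6092 -0.1295  0.069 ]
square_dish 0.86 [180. 370.] [ 0.6098 -0.1304  0.067 ]
pointer 0.96 [420.  55.] [0.3911 0.032  0.048 ]
lever_pivot 0.22 [423.  52.] [0.3907 0.0285 0.062 ]
```

View pics/w1.png

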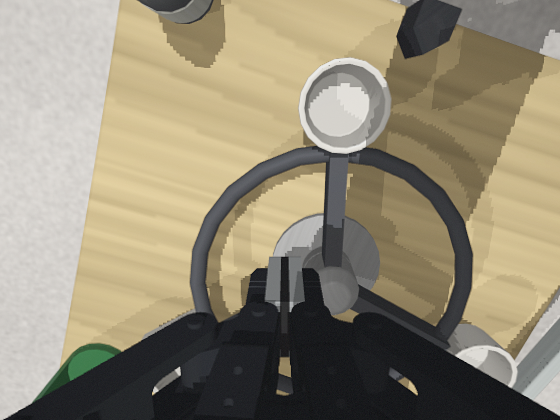

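The wrist view shows the shut fingertips at about (285,275), in the open sector left of the spoke at (338,200). The way down is clear.

Emit:
step_arm(
  series=[-0.001,-0.002,0.03,0,-0.001,-0.002,0.06,0,-0.001,-0.002,0.09,0,-0.001,-0.002,0.106,0,-0.001,-0.002,0.106,0,-0.001,0.006,0.106,0,-0.001,0.014,0.106,0],
)

```text
time: 3.92
tool_pos: [0.4892, -0.0384, 0.0455]
tcp_rot: [0.006, 3.139, -0.0]
wrist_force: [0.4, 0.5, 0.8]
width: 0.004
grip_force: 0.0
```

```bash
python3 - <<'E'
from h import *
print(monitor.read_state()["wrist_force"])
rows([sp(3.138-.11*i,.020) for i in range(1,9)])
E
```

```text
[0.38516524 0.51562788 0.79147069]
t 3.92 pos [ 0.4892 -0.0384  0.0455] a 3.138
[0.004, 0.009, 0.004, 0.11, 0.005, 0.016, 0.004, 0.22, 0.005, 0.023, 0.004, 0.33, 0.005, 0.03, 0.004, 0.44, 0.003, 0.037, 0.004, 0.55, 0.001, 0.044, 0.004, 0.66, -0.002, 0.051, 0.004, 0.77, -0.005, 0.057, 0.004, 0.88]
```

Emit:
step_arm(
  series=[0.004,0.009,0.003,0.11,0.005,0.016,0.003,0.22,0.005,0.023,0.003,0.33,0.005,0.03,0.003,0.44,0.003,0.037,0.003,0.55,0.001,0.044,0.003,0.66,-0.002,0.051,0.003,0.77,-0.005,0.057,0.003,0.88],
)

```text
time: 4.92
tool_pos: [0.494, 0.0184, 0.0423]
tcp_rot: [1.347, 2.836, -0.0]
wrist_force: [-0.8, -2.8, 0.1]
width: -0.002
grip_force: 1.0
```

```bash
python3 - <<'E'
from h import *
print(monitor.read_state()["wrist_force"])
rows([sp(2.258-.11*i,.020) for i in range(1,9)])
for n in ("scene","side"): find(shot(n),["square_dish"])
E
```

```text
[-0.81502025 -2.79601355  0.14631439]
t 4.92 pos [0.494  0.0184 0.0423] a 2.255
[0.002, 0.007, 0.0, 0.107, 0.003, 0.014, 0.0, 0.217, 0.003, 0.022, 0.0, 0.327, 0.002, 0.029, 0.0, 0.437, 0.001, 0.036, 0.0, 0.547, -0.001, 0.043, 0.0, 0.657, -0.004, 0.049, 0.0, 0.767, -0.007, 0.056, 0.0, 0.877]
square_dish 0.75 [217. 206.] [ 0.511  -0.1398  0.067 ]
square_dish 0.87 [334. 196.] [ 0.5051 -0.1328  0.067 ]
```

Emit:
step_arm(
  series=[0.002,0.007,0,0.107,0.003,0.014,0,0.217,0.003,0.022,0,0.327,0.002,0.029,0,0.437,0.001,0.036,0,0.547,-0.001,0.043,0,0.657,-0.004,0.049,0,0.767,-0.007,0.056,0,0.877],
)

```text
time: 6.12
tool_pos: [0.5398, 0.0484, 0.0409]
tcp_rot: [-2.423, -1.998, 0.003]
wrist_force: [-2.4, -1.7, 0.4]
width: 0.003
grip_force: 0.9
```

```bash
cat >> h.py <<'E'
def wheel():
    for n in ("scene","side"):
        p=shot(n); g=lambda k:atz(p,viewer.spot_point(p,k)[0]["point"],Z[k])[:2]
        d=g("square_dish"); h,q=g("hub"),g("pointer"); print(n,"dish",np.round(d,4),"ptr",np.round(q,4))
        f=lambda v:np.arctan2(v[1],v[0])
        print("wheel by own hub/pointer",round(f(d-h)-f(q-h),3),"by HUB/YAW",round((f(d-HUB)-np.pi-YAW+3.14)%6.2832-3.14,3),"dist",np.hypot(*(d-q)))
E
python3 - <<'E'
from h import *
print(monitor.read_state()["wrist_force"])
rows([sp(1.378-.11*i,.020) for i in range(1,6)])
wheel()
E
```

```text
[-2.37157995 -1.73811135  0.3899583 ]
t 6.12 pos [0.5398 0.0484 0.0409] a 1.379
[0.002, 0.009, -0.001, 0.111, 0.003, 0.016, -0.001, 0.221, 0.003, 0.023, -0.001, 0.331, 0.002, 0.03, -0.001, 0.441, 0.001, 0.037, -0.001, 0.551]
scene dish [ 0.4265 -0.0696] ptr [0.3811 0.0367]
wheel by own hub/pointer -5.569 by HUB/YAW 0.734 dist 0.11554170618639899
side dish [0.7169 0.133 ] ptr [0.3935 0.0373]
wheel by own hub/pointer -2.119 by HUB/YAW -2.084 dist 0.3372991935742616
```

Emit:
step_arm(
  series=[0.002,0.009,-0.001,0.111,0.003,0.016,-0.001,0.221,0.003,0.023,-0.001,0.331,0.002,0.03,-0.001,0.441,0.001,0.037,-0.001,0.551,0.001,0.037,-0.001,0.551],
)

```text
time: 7.28
tool_pos: [0.5776, 0.0421, 0.0421]
tcp_rot: [2.874, 1.269, 0.0]
wrist_force: [0.2, 0.4, -0.2]
width: -0.001
grip_force: 0.0
```

```bash
python3 - <<'E'
from h import *
print(monitor.read_state()["wrist_force"])
rows([sp(.828-.055*i,.020) for i in range(1,6)])
wheel()
E
```

```text
[ 0.17045274  0.39871524 -0.18886488]
t 7.28 pos [0.5776 0.0421 0.0421] a 0.831
[0.0, 0.002, 0.0, 0.058, 0.001, 0.006, 0.0, 0.113, 0.002, 0.009, 0.0, 0.168, 0.002, 0.013, 0.0, 0.223, 0.002, 0.017, 0.0, 0.278]
scene dish [0.4211 0.0029] ptr [0.3805 0.0403]
wheel by own hub/pointer 0.163 by HUB/YAW 0.175 dist 0.055179484100761525
side dish [0.426 0.004] ptr [0.3917 0.0412]
wheel by own hub/pointer 0.186 by HUB/YAW 0.161 dist 0.050538422185475246
```

Emit:
step_arm(
  series=[0,0.002,0,0.058,0.001,0.006,0,0.113,0.0015,0.009,0,0.165,0.0015,0.009,0,0.165,0.0015,0.009,0,0.165],
)

```text
time: 8.3
tool_pos: [0.585, 0.0373, 0.0421]
tcp_rot: [2.969, 1.027, -0.0]
wrist_force: [0.4, -0.4, 0.4]
width: -0.003
grip_force: 0.1
```

```bash
python3 - <<'E'
from h import *
print(monitor.read_state()["wrist_force"])
rows([sp(.663-.02*i,.020) for i in range(1,4)])
wheel()
p=shot("scene"); cv2.imwrite("pics/s2.png",cv2.resize(p["image"][120:300,180:420,::-1],None,fx=3,fy=3))
E
```

```text
[ 0.41002422 -0.4305648   0.35092448]
t 8.3 pos [0.585  0.0373 0.0421] a 0.666
[0.001, 0.002, 0.0, 0.023, 0.001, 0.003, 0.0, 0.043, 0.002, 0.004, 0.0, 0.063]
scene dish [0.4206 0.0247] ptr [0.388 0.032]
wheel by own hub/pointer -0.015 by HUB/YAW 0.016 dist 0.03334091992515073
side dish [0.4278 0.0274] ptr [0.3933 0.0379]
wheel by own hub/pointer -0.0 by HUB/YAW -0.021 dist 0.03600471500359225
```

View pics/s2.png

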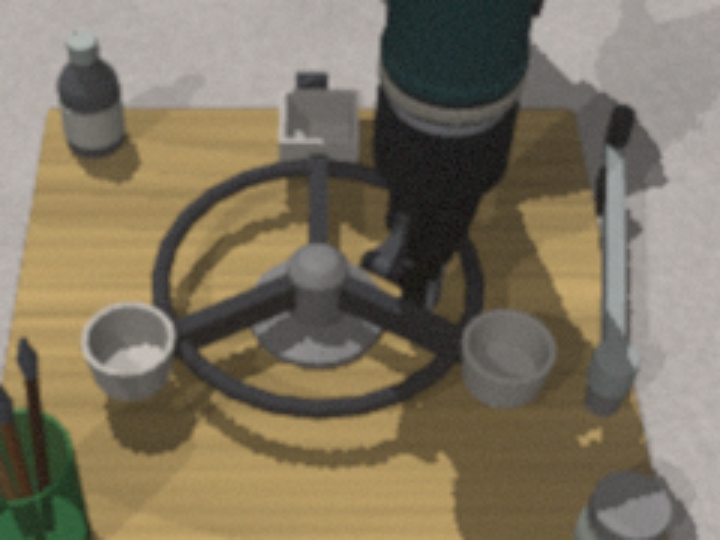

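The dish (319,125 in the crop) is in line with the hub (318,265) and the pointer (312,80), and both cameras give a wheel angle within 0.02 rad. I'll back off and move above the outside of the lever.

Emit:
step_arm(
  series=[0,-0.007,0,0,0,-0.014,0,0,0,-0.014,-0.04,0,0,-0.014,-0.08,0,0,-0.014,-0.13,0,0,-0.014,-0.13,0],
)

```text
time: 9.5
tool_pos: [0.58, 0.0489, 0.1779]
tcp_rot: [2.967, 1.025, 0.016]
wrist_force: [-0.1, -0.5, 0.4]
width: 0.002
grip_force: 0.0
```

```bash
cat >> h.py <<'E'
PIV=np.array([.6727,.1264])
def lv(j,off,z=.047,r=.145,a=.15):
    t=np.radians(210)+YAW-j; u=np.array([np.cos(t),np.sin(t)]); n=np.array([u[1],-u[0]])
    return (*(PIV+r*u+off*n),z,a)
E
python3 - <<'E'
from h import *
print(lv(.678,.045),lv(.678,.02),lv(0,.02))
rows([lv(.678,.045,.172),lv(.678,.045),lv(.678,.02)])
wheel()
E
```

```text
(np.float64(0.5651227351889943), np.float64(0.23353137773678995), 0.047, 0.15) (np.float64(0.5535250422873248), np.float64(0.21138428945506396), 0.047, 0.15) (np.float64(0.526577858150886), np.float64(0.1178373099187581), 0.047, 0.15)
t 9.5 pos [0.58   0.0489 0.1779] a 0.665
[0.102, -0.154, 0.006, 0.515, 0.101, -0.155, 0.131, 0.515, 0.078, -0.145, 0.131, 0.515]
scene dish [0.4221 0.0216] ptr [0.3887 0.0361]
wheel by own hub/pointer 0.018 by HUB/YAW 0.035 dist 0.03643438125229611
side dish [0.4345 0.0255] ptr [0.3985 0.0343]
wheel by own hub/pointer -0.033 by HUB/YAW -0.025 dist 0.03710550473716465
```

Emit:
step_arm(
  series=[0.102,-0.154,0.006,0.515,0.102,-0.154,0.006,0.515,0.102,-0.154,0.006,0.515,0.102,-0.154,0.006,0.515,0.102,-0.154,0.006,0.515,0.102,-0.154,0.006,0.515],
)

```text
time: 10.65
tool_pos: [0.5618, 0.231, 0.1658]
tcp_rot: [3.132, 0.234, -0.001]
wrist_force: [-0.6, 0.3, 0.5]
width: 0.001
grip_force: 0.0
```

```bash
python3 - <<'E'
from h import *
rows([lv(.678,.045),lv(.678,.028)])
p=shot("wrist"); cv2.imwrite("pics/w2.png",p["image"][...,::-1]); find(p,["hub","square_dish","pointer","lever_pivot","lever_end"])
E
```

```text
t 10.65 pos [0.5618 0.231  0.1658] a 0.149
[0.004, -0.002, 0.119, -0.001, -0.006, 0.012, 0.119, -0.001]
square_dish 0.73 [512. 393.] [0.4316 0.0264 0.067 ]
lever_pivot 0.85 [481.  60.] [0.672  0.1255 0.062 ]
```

View pics/w2.png

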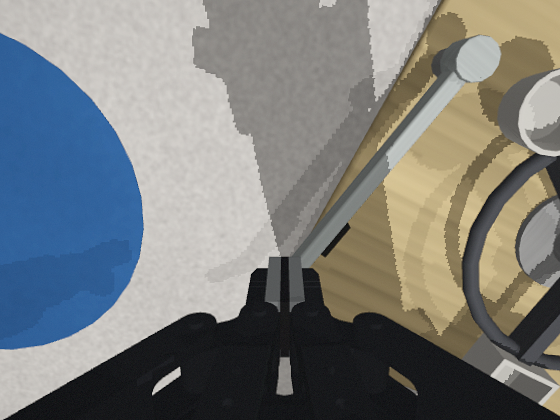

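The lever bar runs from its pivot at (480,60) to about (305,258), with the pad at (337,240) on the wheel side. The fingertips are at about (285,262), so I'll check how far they stand from the bar before going down.

```bash
python3 - <<'E'
from h import *
p=shot("wrist"); g=lambda u,v:atz(p,(u,v),.057)[:2]
a,b=g(305,252),g(440,97); print(a,b)  # outer edge approx
d=(b-a)/np.hypot(*(b-a)); 
for t in (monitor.read_state()["tool_pos"][:2],lv(.678,.045)[:2]):
    w=t-a; print("along",w@d,"perp to outer edge",d[0]*w[1]-d[1]*w[0])
l=a-PIV; print("pivot-to-a dist",np.hypot(*l),"angle",np.degrees(np.arctan2(-d[1],-d[0])))
E
```

```text
[0.52529513 0.2112051 ] [0.6478676  0.14233567]
along 0.02186348126896088 perp to outer edge 0.035878881971083396
along 0.023785801926357642 perp to outer edge 0.038973532833347965
pivot-to-a dist 0.1700591046909327 angle 150.6698054511793
```

Emit:
step_arm(
  series=[0.004,-0.002,0.04,0,0.004,-0.002,0.08,0,0.004,-0.002,0.118,0,0.004,-0.002,0.118,0,0.004,-0.002,0.118,0],
)

```text
time: 11.62
tool_pos: [0.5663, 0.2353, 0.0494]
tcp_rot: [-3.132, -0.235, -0.002]
wrist_force: [0.0, -0.8, -0.5]
width: -0.001
grip_force: 0.0
```

```bash
python3 - <<'E'
from h import *
rows([lv(.678,.032),lv(.678,.023)]+[lv(.678-.09*i,.020) for i in range(1,7)])
E
```

```text
t 11.62 pos [0.5663 0.2353 0.0494] a 0.15
[-0.009, 0.012, 0.002, -0.0, -0.014, 0.019, 0.002, -0.0, -0.025, 0.032, 0.002, -0.0, -0.033, 0.042, 0.002, -0.0, -0.04, 0.053, 0.002, -0.0, -0.045, 0.065, 0.002, -0.0, -0.05, 0.078, 0.002, -0.0, -0.054, 0.09, 0.002, -0.0]
```

Emit:
step_arm(
  series=[-0.009,0.012,0.002,0,-0.014,0.019,0.002,0,-0.025,0.032,0.002,0,-0.033,0.042,0.002,0,-0.04,0.053,0.002,0,-0.045,0.065,0.002,0,-0.05,0.078,0.002,0,-0.054,0.09,0.002,0],
)

```text
time: 12.62
tool_pos: [0.5252, 0.1371, 0.0461]
tcp_rot: [-3.133, -0.235, 0.0]
wrist_force: [1.0, 1.4, 0.2]
width: -0.0
grip_force: 0.6
```

```bash
cat >> h.py <<'E'
def lever():
    for n in ("scene","side"):
        p=shot(n); e=viewer.spot_point(p,"lever_end")
        if e:
            l=atz(p,e[0]["point"],.085)[:2]; v=l-PIV; print(n,e[0]["score"],"lever end",l,"j",np.radians(210)+YAW-np.arctan2(v[1],v[0])%(2*np.pi))
E
python3 - <<'E'
from h import *
print(monitor.read_state()["wrist_force"])
rows([lv(.138-.03*i,.020) for i in range(1,6)])
lever(); wheel()
E
```

```text
[1.00078932 1.38145125 0.17138036]
t 12.62 pos [0.5252 0.1371 0.0461] a 0.15
[0.001, 0.004, -0.001, -0.0, -0.0, 0.008, -0.001, -0.0, -0.001, 0.012, -0.001, -0.0, -0.001, 0.017, -0.001, -0.0, -0.002, 0.021, -0.001, -0.0]
scene 0.85 lever end [0.4831975  0.11406922] j 0.13062116089589493
side 0.75 lever end [0.48977786 0.11237746] j 0.11908989606029774
scene dish [0.4221 0.0225] ptr [0.3839 0.0327]
wheel by own hub/pointer -0.01 by HUB/YAW 0.029 dist 0.03955222385699971
side dish [0.4261 0.0281] ptr [0.3946 0.0364]
wheel by own hub/pointer -0.015 by HUB/YAW -0.022 dist 0.03263352975606418
```

Emit:
step_arm(
  series=[0,0.004,-0.001,0,0,0.007,-0.001,0,0,0.01,-0.001,0,0,0.012,-0.001,0,0,0.0135,-0.001,0,-0.001,0.0145,-0.001,0],
)

```text
time: 13.98
tool_pos: [0.5271, 0.1234, 0.0473]
tcp_rot: [-3.133, -0.235, -0.002]
wrist_force: [-0.4, 1.3, -1.1]
width: -0.002
grip_force: 0.5
```

```bash
python3 - <<'E'
from h import *
lever()
E
```

```text
scene 0.84 lever end [0.47720434 0.09651081] j 0.04388434854838685
side 0.73 lever end [0.4842942  0.09806207] j 0.0463088636403417
```

Emit:
step_arm(
  series=[0,0.001,0,0,0,0.002,0,0,0,0.003,0,0,0,0.004,0,0],
)

```text
time: 14.68
tool_pos: [0.5273, 0.1195, 0.0472]
tcp_rot: [-3.133, -0.235, -0.0]
wrist_force: [0.1, 0.2, -0.0]
width: 0.002
grip_force: 0.6
```

Emit:
step_arm(
  series=[0,0.001,0,0,0,0.002,0,0,0,0.002,0,0],
)

```text
time: 15.05
tool_pos: [0.5275, 0.1174, 0.0472]
tcp_rot: [3.133, 0.235, 0.0]
wrist_force: [0.2, 0.8, 1.1]
width: -0.004
grip_force: 0.5
```

Emit:
step_arm(
  series=[0,0.001,0,0,0,0.0015,0,0,0,0.0015,0,0],
)

```text
time: 15.42
tool_pos: [0.5277, 0.116, 0.0472]
tcp_rot: [3.133, 0.235, 0.0]
wrist_force: [1.0, 1.2, 1.3]
width: -0.003
grip_force: 0.6
```

```bash
python3 - <<'E'
from h import *
lever()
E
```

```text
scene 0.92 lever end [0.48859771 0.08869761] j -0.0063986894506808945
side 0.82 lever end [0.49081687 0.08948857] j -0.004622440791822946
```

Emit:
step_arm(
  series=[0,0.001,0,0,0,0.001,0,0],
)

```text
time: 15.88
tool_pos: [0.5279, 0.115, 0.0471]
tcp_rot: [3.133, 0.235, -0.0]
wrist_force: [1.7, 1.1, 1.1]
width: -0.001
grip_force: 0.6
```

Emit:
step_arm(
  series=[0,0.001,0,0,0,0.001,0,0],
)

```text
time: 16.12
tool_pos: [0.528, 0.1142, 0.0472]
tcp_rot: [-3.132, -0.235, -0.0]
wrist_force: [0.6, 2.6, 1.3]
width: -0.001
grip_force: 1.2
```

Emit:
step_arm(
  series=[0,0.001,0,0,0,0.001,0,0],
)

```text
time: 16.38
tool_pos: [0.5281, 0.114, 0.0472]
tcp_rot: [-3.131, -0.234, -0.0]
wrist_force: [0.8, 6.3, 1.5]
width: -0.004
grip_force: 2.7
```

The force rose to 6 N and the motion stopped, so the lever is against its hard stop. Next I'll draw the finger back, lift it and check.

Emit:
step_arm(
  series=[0,-0.01,0,0,0,-0.025,0,0,0,-0.04,-0.02,0,0,-0.04,-0.07,0,0,-0.05,-0.12,0,0,-0.09,-0.15,0,0,-0.13,-0.15,0,0,-0.13,-0.15,0],
)

```text
time: 17.38
tool_pos: [0.5081, 0.2444, 0.1977]
tcp_rot: [-3.132, -0.241, -0.001]
wrist_force: [0.7, 0.2, -0.2]
width: 0.003
grip_force: 0.0
```

```bash
python3 - <<'E'
from h import *
lever(); wheel(); s=monitor.read_state(); print(s["tool_pos"],s["wrist_force"])
p=shot("scene"); cv2.imwrite("pics/s3.png",cv2.resize(p["image"][120:320,160:420,::-1],None,fx=3,fy=3))
E
```

```text
scene 0.94 lever end [0.49490738 0.08243351] j -0.04682850340101652
side 0.58 lever end [0.49490934 0.08335462] j -0.041942873759122534
scene dish [0.4273 0.0228] ptr [0.3884 0.0312]
wheel by own hub/pointer -0.029 by HUB/YAW 0.014 dist 0.03974496332510676
side dish [0.432  0.0229] ptr [0.3901 0.0409]
wheel by own hub/pointer 0.04 by HUB/YAW 0.001 dist 0.04563975458468846
[0.50888525 0.24123971 0.19708487] [ 0.16973866 -0.02838679 -0.03838637]
```

View pics/s3.png

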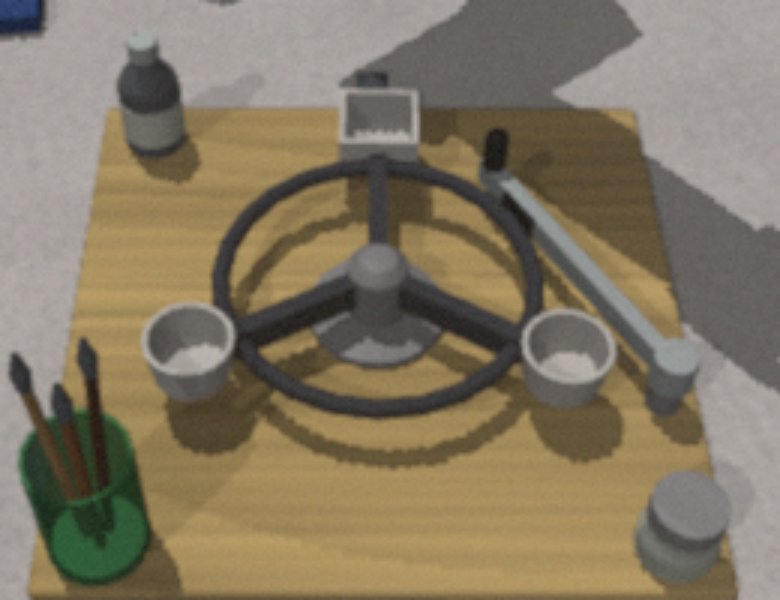

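Everything stands as planned. In the crop the lever lies against the rim, with its pad at (515,212), and the dish (379,118) is in line with the hub (378,262). The jars and bottle have not moved. I'll check the dish's alignment from above with the wrist camera.

Emit:
step_arm(
  series=[-0.04,0.25,-0.07,-0.18,-0.04,0.25,-0.07,-0.36,-0.04,0.25,-0.07,-0.54,-0.04,0.25,-0.07,-0.72,-0.04,0.25,-0.07,-0.9,-0.04,0.25,-0.07,-1.08,-0.04,0.25,-0.07,-1.26,-0.04,0.25,-0.07,-1.44],
)

```text
time: 19.02
tool_pos: [0.5065, -0.0119, 0.2673]
tcp_rot: [2.198, 2.244, 0.0]
wrist_force: [1.2, 0.3, -0.6]
width: 0.001
grip_force: 0.0
```

Emit:
step_arm(
  series=[0,0,0,-0.18,0,0,0,-0.36,0,0,0,-0.54,0,0,0,-0.72,0,0,0,-0.9,0,0,0,-1.08,0,0,0,-1.2,0,0,0,-1.2],
)

```text
time: 20.02
tool_pos: [0.5065, -0.0116, 0.2672]
tcp_rot: [0.558, 3.092, 0.0]
wrist_force: [-0.2, 0.4, -0.1]
width: 0.001
grip_force: 0.0
```

```bash
python3 - <<'E'
from h import *
p=shot("wrist"); cv2.imwrite("pics/w3.png",p["image"][...,::-1]); find(p,["hub","square_dish","pointer","lever_pivot","lever_end"])
print(monitor.read_state()["tool_pos"])
E
```

```text
hub 0.91 [292. 214.] [ 0.5481 -0.0183  0.069 ]
square_dish 0.8 [295.  75.] [0.4278 0.0284 0.067 ]
pointer 0.83 [285.  30.] [0.3892 0.0331 0.048 ]
lever_pivot 0.71 [461. 271.] [0.6712 0.1249 0.062 ]
lever_end 0.75 [428. 324.] [0.7033 0.0737 0.085 ]
[ 0.50651621 -0.01155811  0.26715405]
```

View pics/w3.png

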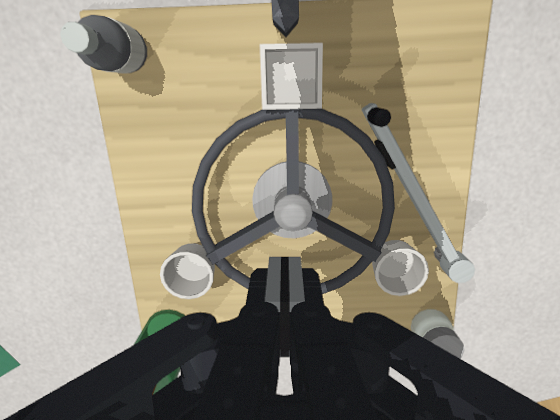

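```bash
python3 - <<'E'
from h import *
p=shot("wrist"); h=atz(p,(292,213),.069)[:2];d=atz(p,(291.5,76),.067)[:2]
f=lambda v:np.arctan2(v[1],v[0])
for uv in ((285.5,30),(285.5,36)):
    q=atz(p,uv,.048)[:2]; print(h,d,q,"wheel",f(d-h)-f(q-h),np.hypot(*(d-h)),np.hypot(*(q-h)),np.hypot(*(d-q)))
e=atz(p,(379,116),.085)[:2];v=atz(p,(461,268),.062)[:2]; print("lever ang vs pointer", (f(e-v)-f(q-h))%6.2832-np.radians(30), np.hypot(*(e-v)))
E
```

```text
[ 0.54656835 -0.0178626 ] [0.42742508 0.02529284] [0.38915714 0.03393977] wheel -0.029588598521249843 0.1267182332161106 0.16571594212869215 0.039232696500550404
[ 0.54656835 -0.0178626 ] [0.42742508 0.02529284] [0.39368941 0.03225318] wheel -0.030740282181373146 0.1267182332161106 0.16088368888235288 0.03444621527496812
lever ang vs pointer 0.017593226065756418 0.18776966117655494
```

Seen from above, the dish (291,76), hub (292,213) and pointer (286,33) line up with a wheel angle of about -0.03 rad, where the limit is 0.09. The lever is home and the arm touches nothing, so I'll hand the job in.

```bash
python3 -c "
from workcell import job; print(job.finish_job())"
```

```text
the job is handed in; nothing more can be done
None
```

The job is handed in: by my camera measurements the square dish is within about 0.03 rad of the pointer (limit about 0.09), the brake lever is home against its stop, and the arm is clear of everything; the hand-in call returned no verdict.

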